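# Fit the slicing plate into the mandoline

### The arm

A 6-joint arm with a two-finger parallel gripper is mounted at the origin on a cart in front of the work surface, level with it; the furniture and walls round the work are solid. World frame = base frame: x ahead of the robot, y to its left, z up, the work surface at z = 0. Lengths are in m, angles in rad, forces in N, time in s.
With the tool pointing down it reaches from about 0.325 to 0.775 m from the base axis. Payload 5.5 kg.
Tool frame: the origin (TCP) lies midway between the tips of the shut fingers; the grasp point (between the pads) lies 19 mm behind it (robot.pinch_z is the distance from the TCP to the grasp point, in m); z points along the fingers, y is the line along which they close (so a half turn about z gives the same grasp; the last joint's range is limited). The gripper opens to 88 mm and grips with 3 to 60 N. Pads are 20 mm wide; open, the fingers measure 115 mm over their backs; the gripper's body (75 mm by 178 mm) begins 61 mm behind the grasp point.
Start: joints at [-1.211, 0.091, 1.231, -0, 1.82, -0.057], TCP at [0.243, -0.549, 0.223] pointing down, gripper open.
Joint ranges: [-2.87, 2.87], [-0.86, 2.18], [0.17, 2.46], [-1.51, 4.65], [0.06, 2.69], [-2.65, 2.65]. Speed limits (rad/s): [2.57, 2.57, 3.01, 3.14, 3.14, 3.14].

### API

Orientations are given as a unit quaternion [w, x, y, z].
In Python, from cell import robot gives the robot as it stands. The module is installed in compiled form; this text tells all that it offers.
- The arm moves only by the tool carry_out, never from a script. Its arguments are lists of equal length, an entry for each row: "dp": the shift along the tool's x, y, z in mm, a list of three; "rot": the turn, a rotation vector about the tool's x, y, z in degrees, a list of three; "fingers": the opening, from 0 (shut) to 1 (fully open). A call has 1 to 10 rows; each row shifts and turns the commanded pose from where the row before left it, along the tool's axes as they then stand; what a row does not reach is not made up. A row lasts 1/8 s, in which the tool goes at most 62.5 mm and 10.7 degrees, less where a joint would pass 70% of its speed; a pose out of reach is approached as far as the arm can. A call is refused whole if a number of a shift passes 62.5 or a number of a turn 10.7, either way. A call with a gripper value outside its range is refused whole. The fingers move at their own pace and stop on an object; the grip force is fixed at half the most. Time passes only in rows, so rows that do not move let the fingers close. It gives the time, the measured TCP pose, the force, the opening and the grip force at its end, in the units of the state.
- robot.get_obs(): the state, without advancing time (a new reading comes with each control period).
- robot.grab_frame(name): name is "scene" or "side" or "wrist"; returns the picture (420x560x3 uint8, blue, green, red); there is no depth.
- robot.camera_model(name): a dict with "vertical_fov" (degrees; the focal length in pixels is half the picture's height over the tangent of half this angle, whatever the lens; pixels are square), "cx", "cy" (the principal point, pixels), "k1" (the pictures are not rectified: a ray, as slopes to the right and down, at radius r is drawn at 1 + k1 r^2 times it, then the intrinsics apply), "cam_to_world" (4x4, takes a point from camera to world coordinates). Camera axes: x right, y down, z forward; pixel columns grow to the right and rows downward; lengths in m; the calibration is good to about 2 mm. A picture is of the moment at which its call begins: read the wrist's pose just before it. camera_model takes no time and is no camera call; for the wrist camera it gives the pose at the moment of the call.
- robot.hand_in(): hands the job in; it is judged then, once.
The state is a dict: "time_s": time; "q": joint angles; "qvel": joint speeds; "joint_efforts": joint torques, N m; "position": TCP position; "tcp_rot": TCP orientation; "force": force on the tool from outside, world axes, zero at the start; "moment": the same for the moment, N m; "width": finger opening in m; "gripper_force": force on a finger pad.
Only numpy, scipy, OpenCV 4.12 (cv2) and the standard library are available. Lean on these libraries where they do the work, as an engineer would, in place of code of your own. Each camera call takes 0.05 s, during which the arm holds its last target. There are 200 camera calls.

### The job

Fit the smooth green slicing plate into the mandoline: enter it narrow end first at the upper, wide end of the sloping dovetail way, slide it down the slope and push firmly until it is fully home and wedged tight. Let go of it there, and leave the orange toothed plate and the other things on the worktop as they are.

Things in the scene. Friction and masses are not known exactly. Their poses are not given: they have to be found in the camera images.
- deck: Sloping deck of the white mandoline, which stands fast. Origin: where the centre of the plate's underside lies when the plate is home (90 mm up); the plate's axes then agree with the deck's. x points up the slope (25 deg above level) along the way, y across it, z out of the bed. Flat bed from x = -150 (low end) to +86 mm, 150 mm wide; below x = -78 mm a run-out table 15 mm high with a blade.
- way_mouth (a point): Middle of the way's open upper end, on the bed, at x = 78 mm of the deck. White rails with a steel line on top, 13 mm high, bound the way from here down to x = -74 mm; its width at the bed is 94 + 0.2456 x mm (x on the deck), 7 deg of taper a side. The rails overhang inward, 5 mm each at 12 mm height. A black loop handle sticks out 47 mm past here, lower than the bed.
- way_home (a point): Deck origin again, on the bed: the plate first meets both rails when the centre of its underside comes here. A firm push of 10 to 20 N down the slope then wedges it tight, hardly 1 mm further, and it stays jammed; a second push makes sure. A plate does not slide down the slope by itself. Only a plate lying flat on the bed gets home; held up 1 mm it jams about 3 mm short.
- slicing_plate: Smooth green wedge-shaped plate, 0.13 kg, loose, lying flat with its grip up. 130 mm long, 12 mm thick; underside 78 mm wide at the narrow end (x = -65 mm), 110 mm at the wide end (x = +65 mm); dovetail flanks lean in 5 mm a side to the upper face. Origin: centre of the underside; x along it to the wide end, z up out of the upper face.
- slicing_plate_grip (a point): On the green plate's grip: an upright green bar with black lines, across the plate at x = 48 mm of the plate, 16 mm thick along x, 60 mm along y, rising from the upper face (12 mm) to 36 mm above the underside. This point lies in its middle, 34 mm above the underside.
- julienne_plate: Orange plate of the same shape and size with a row of steel teeth, 7 mm high, across its narrow end, lying loose on the worktop; not wanted now. Same frame as the green plate.
- ramekin: Fluted white ramekin, 68 mm across, 45 mm high, loose; origin under its centre.
- glass: Small clear juice glass, 60 mm across, 73 mm high, loose; origin under its centre.
- jigger: Brass double jigger, 43 mm across, 74 mm high, loose; origin under its centre.
Mind the look-alikes: they are no part of the job. Several things have the shape of the slicing_plate; the one meant has the colours described above.

How it is judged:
By the outcome, as a careful person would: the job done as asked, in the order asked, and still so for the second after the job is handed in, with the robot touching nothing.
It also fails if it takes over 40 s, if anything falls off the work surface, if the arm or the gripper's body presses on something with over 40 N, if the wrist force passes 120 N, or if a joint passes its speed limit or range.

## Working session

There is one attempt and no reset: what is moved stays moved. The work goes in short steps, Python scripts to look and compute and a tool call to move; the robot and the scene stay as the last step left them, time stands still between calls to the robot, and variables do not carry over. Pictures are saved under pics/ and viewed, at most 10 in all, crops included, and the job is handed in when it is done.

Besides the shell and the picture viewer there is one more tool, called as name(argument=value, ...), one argument or row to a line, values as JSON. carry_out: Moves the arm, as the interface text tells. Its arguments: {"type":"object","properties":{"dp":{"type":"array","items":{"type":"array","items":{"type":"number"}}},"rot":{"type":"array","items":{"type":"array","items":{"type":"number"}}},"fingers":{"type":"array","items":{"type":"number"}}},"required":["dp","rot","fingers"]}

```bash
mkdir -p pics
cat > h.py <<'E'
import numpy as np, cv2
from cell import robot
def K(m):
    f=210/np.tan(np.radians(m['vertical_fov'])/2); return f
def proj(m,P):
    P=np.atleast_2d(P); T=np.linalg.inv(np.array(m['cam_to_world'])); c=P@T[:3,:3].T+T[:3,3]
    s=c[:,:2]/c[:,2:]; r2=(s**2).sum(1,keepdims=True); s=s*(1+m['k1']*r2); f=K(m)
    return s*f+[m['cx'],m['cy']]
def ray(m,uv):
    f=K(m); d=(np.array(uv,float)-[m['cx'],m['cy']])/f; s=d.copy()
    for _ in range(30): s=d/(1+m['k1']*(s@s))
    T=np.array(m['cam_to_world']); return T[:3,3],T[:3,:3]@np.array([s[0],s[1],1])
def onz(m,uv,z):
    o,d=ray(m,uv); return o+d*(z-o[2])/d[2]
E
python3 - <<'E'
from h import *
a=robot.grab_frame("scene");b=robot.grab_frame("side")
cv2.imwrite("pics/scene.png",a);cv2.imwrite("pics/side.png",b)
for n in("scene","side"):
    m=robot.camera_model(n);print(n,m['vertical_fov'],m['k1'],np.round(m['cam_to_world'],3).tolist())
E
```

```text
scene 44.993192081954916 -0.1591320557600475 [[-0.834, -0.241, 0.496, -0.278], [-0.552, 0.364, -0.75, 1.309], [0.0, -0.899, -0.437, 0.841], [0.0, 0.0, 0.0, 1.0]]
side 42.35464974513814 -0.1538051166698995 [[-0.958, -0.202, 0.204, 0.226], [-0.287, 0.636, -0.716, 1.169], [0.015, -0.744, -0.667, 1.126], [0.0, 0.0, 0.0, 1.0]]
```

View pics/scene.png

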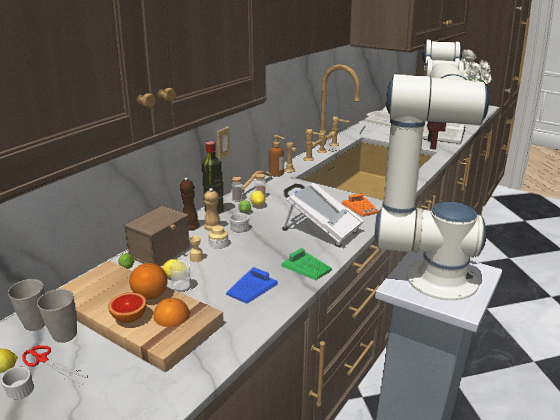

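View pics/side.png

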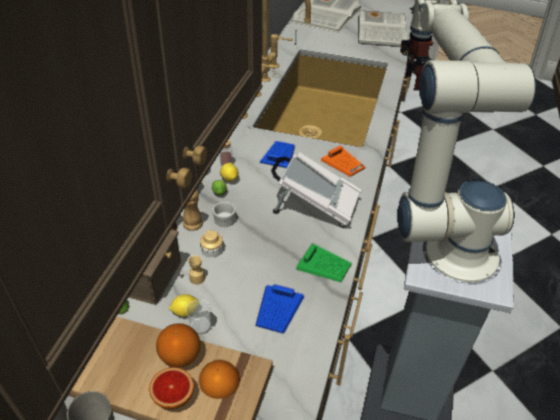

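The scene view shows the green plate at (306,263), a blue one at (252,285), the orange one at (360,205) and the mandoline at (322,212). The side view shows green at (325,262), blue ones at (280,307) and (279,154), orange at (343,160) and the mandoline at (318,188). The only green plate with an upright grip is the one meant. I'll check it in an enlarged crop.

Run:
```python
import cv2,numpy as np
a=cv2.imread("pics/scene.png")[175:285,270:380];b=cv2.imread("pics/side.png")[145:285,260:370]
r=lambda i,s:cv2.resize(i,None,fx=s,fy=s,interpolation=cv2.INTER_CUBIC)
A=r(a,4);B=r(b,3.2)
B=r(b,3)
c=np.zeros((440,800,3),np.uint8);c[:440,:440]=A;c[:420,450:780]=B
cv2.imwrite("pics/crop.png",c)
```

```text
(no output)
```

View pics/crop.png

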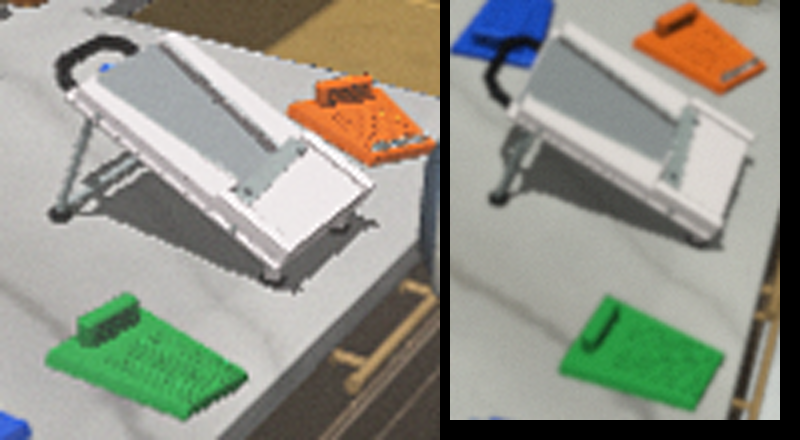

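The crop confirms it: one green plate with a grip, its narrow end towards the robot. Next I fit the poses of the plate and the deck.

```bash
cat >> h.py <<'E'
from scipy.optimize import minimize, least_squares
from scipy.spatial.transform import Rotation as R
PL=np.array([[-65,-39,0],[-65,39,0],[65,55,0],[65,-55,0],[-65,-34,12],[-65,34,12],[65,50,12],[65,-50,12],[40,-30,36],[40,30,36],[56,-30,36],[56,30,36]])/1000.
PARTS=[list(range(8)),[8,9,10,11,12,13,14,15]]
PLx=np.vstack([PL,[[.04,-.03,.012],[.04,.03,.012],[.056,-.03,.012],[.056,.03,.012]]])
def green(im):
    h=cv2.cvtColor(im,cv2.COLOR_BGR2HSV); return cv2.inRange(h,(48,90,30),(75,255,255))
def render(m,P,S=4):
    k=np.zeros((420*S,560*S),np.uint8)
    for p in PARTS:
        q=proj(m,P[p]); cv2.fillConvexPoly(k,cv2.convexHull(((q+.5)*S-.5).round().astype(np.int32)),255)
    return cv2.resize(k,(560,420),interpolation=cv2.INTER_AREA)/255.
def platepts(x,y,yaw): return PLx@R.from_euler('z',yaw).as_matrix().T+[x,y,0]
def fitplate(views,p0):
    def c(p): return sum(np.abs(render(m,platepts(*p))-k).sum() for m,k in views)
    r=minimize(c,p0,method='Nelder-Mead',options=dict(initial_simplex=np.array(p0)+np.array([[0,0,0],[.02,0,0],[0,.02,0],[0,0,.2]]),xatol=2e-4,fatol=.1)); return r.x,r.fun
def deckT(x,y,yaw):
    T=np.eye(4);T[:3,:3]=(R.from_euler('z',yaw)*R.from_euler('y',-25,degrees=True)).as_matrix();T[:3,3]=[x,y,.09];return T
def dpts(p,Q): T=deckT(*p); return np.asarray(Q)/1000.@T[:3,:3].T+T[:3,3]
E
python3 - <<'E'
from h import *
V=[]
for n,(x0,y0,x1,y1) in(("scene",(270,235,345,285)),("side",(285,235,365,290))):
    im=cv2.imread(f"pics/{n}.png");k=green(im);z=np.zeros_like(k);z[y0:y1,x0:x1]=k[y0:y1,x0:x1]
    m=robot.camera_model(n);V.append((m,z/255.));v,u=np.nonzero(z);print(n,(z>0).sum(),onz(m,[u.mean(),v.mean()],.01))
o=onz(V[1][0],[325,262],.01)
for m_ in (V,V[:1],V[1:]): print(min((fitplate(m_,[o[0],o[1],y]) for y in(0,.7,-.7)),key=lambda t:t[1]))
S=lambda u,v:(270+u/4,175+v/4); D=lambda u,v:(260+(u-450)/3,145+v/3)
Q=[[-150,75,15],[-150,-75,15],[86,75,0],[86,-75,0]]
obs=[[S(277,252),S(374,184),S(68,92),S(170,33)],[D(713,236),D(755,138),D(510,106),D(565,25)]]
def res(p): return np.concatenate([(proj(V[i][0],dpts(p,Q))-obs[i]).ravel() for i in(0,1)])
c=onz(V[1][0],[315,188],.09)
r=min((least_squares(res,[c[0],c[1],y]) for y in(-1,0,1)),key=lambda r:r.cost);print(r.x,r.cost,res(r.x).round(1))
E
```

```text
scene 784 [0.37661239 0.16674913 0.01      ]
side 1194 [0.37863531 0.16501592 0.01      ]
(array([ 0.37627381,  0.15882391, -0.17754824]), np.float64(215.68627450980392))
(array([ 0.37472621,  0.15940981, -0.14132968]), np.float64(116.58431372549019))
(array([ 0.37505538,  0.15790345, -0.17769256]), np.float64(91.90196078431373))
[ 0.47525285 -0.07430284 -0.1009495 ] 5.686061427679385 [ 0.8  1.   0.4  1.3 -0.3 -1.4  0.1 -0.1  0.6 -1.   0.6  1.  -1.1  0.2
 -1.1 -0.8]
```

```bash
cat >> h.py <<'E'
def cur():
    o=robot.get_obs(); q=o['tcp_rot']; return np.array(o['position']),R.from_quat([q[1],q[2],q[3],q[0]]),o
def tool(T,sgn):  # tool y along sgn*frame x, tool z along -frame z
    X,Y,Z=T[:3,0],T[:3,1],T[:3,2]; y=sgn*X; z=-Z; return R.from_matrix(np.column_stack([np.cross(y,z),y,z]))
def plan(P,Rt):   # total: rotvec in tool deg; shift in current tool axes / in target axes (mm)
    p,r,o=cur(); d=(np.asarray(P)-p)*1000
    print('rot',(r.inv()*Rt).as_rotvec(degrees=True).round(2),'d cur',r.inv().apply(d).round(1),'d tgt',Rt.inv().apply(d).round(1),'t',o['time_s'],'F',np.round(o['force'],1),'w',o['width'])
def plateT(x,y,yaw):
    T=np.eye(4);T[:3,:3]=R.from_euler('z',yaw).as_matrix();T[:3,3]=[x,y,0];return T
def at(T,q): return T[:3,:3]@(np.array(q)/1000.)+T[:3,3]
E
python3 - <<'E'
from h import *
p,r,o=cur();print(p,r.as_matrix().round(3).tolist(),np.round(o['q'],3),robot.pinch_z)
T=plateT(.376,.159,-.175)
for s in(1,-1): plan(at(T,[48,0,160]),tool(T,s))
m=robot.camera_model("wrist");C=np.eye(4);C[:3,:3]=r.as_matrix();C[:3,3]=p
print(m['vertical_fov'],(np.linalg.inv(C)@m['cam_to_world']).round(3))
E
```

```text
[ 0.24280743 -0.54838081  0.22161352] [[0.914, 0.405, -0.001], [0.405, -0.914, 0.002], [0.0, -0.002, -1.0]] [-1.211  0.092  1.232 -0.     1.82  -0.057] 0.0187
rot [-9.000e-02 -5.000e-02 -5.609e+01] d cur [ 448.  -566.    62.7] d tgt [719.8  56.   61.6] t 0.1 F [1.3 0.2 0.3] w 0.08786159892348162
rot [-6.0000e-02  1.1000e-01  1.2391e+02] d cur [ 448.  -566.    62.7] d tgt [-719.8  -56.    61.6] t 0.1 F [1.3 0.2 0.3] w 0.08786159892348162
65.61089433402931 [[ 0.    -0.964 -0.267  0.073]
 [ 1.     0.     0.001  0.   ]
 [-0.001 -0.267  0.964 -0.162]
 [ 0.     0.     0.     1.   ]]
```

carry_out(
  dp=[
    [32, -40.4, 0],
    [32, -40.4, 0],
    [32, -40.4, 0],
    [32, -40.4, 0],
    [32, -40.4, 0],
    [32, -40.4, 0],
    [32, -40.4, 0],
    [32, -40.4, 0],
    [32, -40.4, 0],
    [32, -40.4, 0],
  ],
  rot=[
    [0, 0, 0],
    [0, 0, 0],
    [0, 0, 0],
    [0, 0, 0],
    [0, 0, 0],
    [0, 0, 0],
    [0, 0, 0],
    [0, 0, 0],
    [0, 0, 0],
    [0, 0, 0],
  ],
  fingers=[1, 1, 1, 1, 1, 1, 1, 1, 1, 1],
)

```text
time_s: 1.35
position: [0.3719, -0.048, 0.2224]
tcp_rot: [0.0, 0.978, 0.207, 0.0]
force: [0.9, -1.0, 0.1]
width: 0.0874
gripper_force: 0.0
```

carry_out(
  dp=[
    [32, -40.4, 10],
    [32, -40.4, 10],
    [32, -40.4, 10],
    [32, -40.4, 10],
    [0, 0, 10],
    [0, 0, 10],
    [0, 0, 0],
    [0, 0, 0],
    [0, 0, 0],
    [0, 0, 0],
  ],
  rot=[
    [0, 0, 0],
    [0, 0, 0],
    [0, 0, 0],
    [0, 0, 0],
    [0, 0, -10],
    [0, 0, -10],
    [0, 0, -10],
    [0, 0, -10],
    [0, 0, -10],
    [0, 0, -6],
  ],
  fingers=[1, 1, 1, 1, 1, 1, 1, 1, 1, 1],
)

```text
time_s: 2.6
position: [0.4233, 0.1498, 0.1621]
tcp_rot: [-0.0, 0.765, 0.644, -0.0]
force: [-0.5, 0.3, -0.0]
width: 0.0875
gripper_force: 0.0
```

Run:
```python
from h import *
m=robot.camera_model("wrist");im=robot.grab_frame("wrist");cv2.imwrite("pics/w1.png",im)
k=green(im)/255.;print(k.sum())
p=min((fitplate([(m,k)],[.376,.159,y]) for y in(-.17,-.1)),key=lambda t:t[1]);print(p)
for n in [0]:
    T=plateT(*p[0]);plan(at(T,[48,0,15.3]),tool(T,1))
q=proj(m,platepts(*p[0])).round().astype(int)
for a in q: cv2.circle(im,tuple(int(c) for c in a),3,(0,0,255),1)
cv2.imwrite("pics/w1o.png",im)
```

```text
11348.0
(array([ 0.37404142,  0.15814423, -0.19241442]), np.float64(434.11372549019603))
rot [-0.05  0.02  1.34] d cur [ -1.2  -1.9 146.8] d tgt [ -1.3  -2.  146.8] t 2.65 F [-0.8 -0.4  0.5] w 0.08789113867834578
```

View pics/w1o.png

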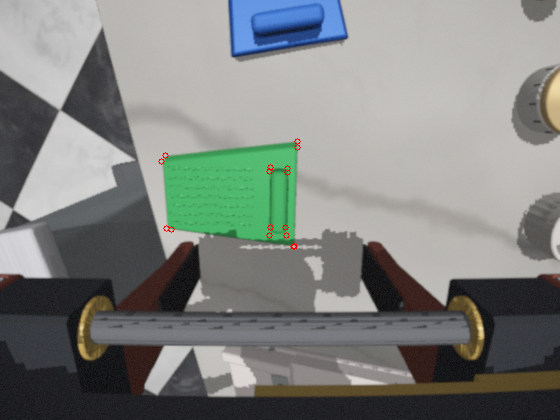

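The plate's outline spans (165,155) to (297,246), with the grip centred at (279,202). The fit matches the image, so I descend and grip.

carry_out(
  dp=[
    [-1.2, -1.9, 35],
    [0, 0, 45],
    [0, 0, 40],
    [0, 0, 20],
    [0, 0, 6.5],
    [0, 0, 0],
    [0, 0, 0],
    [0, 0, 0],
    [0, 0, 0],
    [0, 0, 0],
  ],
  rot=[
    [0, 0, 1.3],
    [0, 0, 0],
    [0, 0, 0],
    [0, 0, 0],
    [0, 0, 0],
    [0, 0, 0],
    [0, 0, 0],
    [0, 0, 0],
    [0, 0, 0],
    [0, 0, 0],
  ],
  fingers=[1, 1, 1, 1, 1, 1, 0, 0, 0, 0],
)

```text
time_s: 3.9
position: [0.4216, 0.1491, 0.0164]
tcp_rot: [0.0, 0.774, 0.633, 0.0]
force: [-0.1, -0.6, 0.5]
width: 0.0512
gripper_force: 0.0
```

carry_out(
  dp=[
    [0, 0, 0],
    [0, 0, 0],
    [0, 0, -15],
    [0, 0, -40],
    [0, 0, -50],
    [0, 0, -50],
    [0, 0, -50],
    [0, 0, -25],
    [0, 0, 0],
  ],
  rot=[
    [0, 0, 0],
    [0, 0, 0],
    [0, 0, 0],
    [0, 0, 0],
    [0, 0, 0],
    [0, 0, 0],
    [0, 0, 0],
    [0, 0, 0],
    [0, 0, 0],
  ],
  fingers=[0, 0, 0, 0, 0, 0, 0, 0, 0],
)

```text
time_s: 5.03
position: [0.4223, 0.1493, 0.2494]
tcp_rot: [0.001, 0.774, 0.633, 0.003]
force: [0.3, -0.4, -0.7]
width: 0.0005
gripper_force: 0.0
```

The fingers were still closing when I lifted, so it missed. I'll open, go back and look again.

carry_out(
  dp=[
    [0, 0, 40],
    [0, 0, 45],
    [0, 0, 0],
    [0, 0, 0],
    [0, 0, 0],
    [0, 0, 0],
    [0, 0, 0],
  ],
  rot=[
    [0, 0, 0],
    [0, 0, 0],
    [0, 0, 0],
    [0, 0, 0],
    [0, 0, 0],
    [0, 0, 0],
    [0, 0, 0],
  ],
  fingers=[1, 1, 1, 1, 1, 1, 1],
)

```text
time_s: 5.9
position: [0.4218, 0.1491, 0.162]
tcp_rot: [0.0, 0.774, 0.633, 0.001]
force: [-0.9, -0.9, 0.1]
width: 0.0672
gripper_force: 0.0
```

Run:
```python
from h import *
m=robot.camera_model("wrist");im=robot.grab_frame("wrist");cv2.imwrite("pics/w2.png",im)
k=green(im)/255.;print(k.sum())
p=min((fitplate([(m,k)],[.376,.159,y]) for y in(-.2,-.1)),key=lambda t:t[1]);print(p)
T=plateT(*p[0]);plan(at(T,[48,0,15.3]),tool(T,1))
```

```text
11350.0
(array([ 0.37404667,  0.1578428 , -0.19623782]), np.float64(429.53333333333336))
rot [ 0.05 -0.02 -0.18] d cur [ -0.8  -0.6 146.4] d tgt [ -0.7  -0.5 146.4] t 5.95 F [ 0.1 -0.1 -0. ] w 0.07080727788948941
```

The plate has not moved.

carry_out(
  dp=[
    [-0.8, -0.6, 30],
    [0, 0, 45],
    [0, 0, 40],
    [0, 0, 20],
    [0, 0, 11],
    [0, 0, 0],
    [0, 0, 0],
    [0, 0, 0],
    [0, 0, 0],
    [0, 0, 0],
  ],
  rot=[
    [0, 0, 0],
    [0, 0, 0],
    [0, 0, 0],
    [0, 0, 0],
    [0, 0, 0],
    [0, 0, 0],
    [0, 0, 0],
    [0, 0, 0],
    [0, 0, 0],
    [0, 0, 0],
  ],
  fingers=[0.5, 0.5, 0.5, 0.5, 0.5, 0.3, 0, 0, 0, 0],
)

```text
time_s: 7.2
position: [0.4214, 0.1485, 0.0163]
tcp_rot: [0.0, 0.774, 0.633, 0.001]
force: [0.5, -0.8, 6.0]
width: 0.0156
gripper_force: 30.0
```

carry_out(
  dp=[
    [0, 0, 0],
    [0, 0, 0],
    [0, 0, 0],
  ],
  rot=[
    [0, 0, 0],
    [0, 0, 0],
    [0, 0, 0],
  ],
  fingers=[0, 0, 0],
)

```text
time_s: 7.58
position: [0.4214, 0.1486, 0.0162]
tcp_rot: [0.0, 0.774, 0.633, 0.001]
force: [-0.5, -0.1, 6.1]
width: 0.0159
gripper_force: 30.0
```

carry_out(
  dp=[
    [0, 0, -15],
    [0, 0, -40],
    [0, 0, -45],
    [0, 0, -45],
    [0, 0, -45],
    [0, 0, -45],
    [0, 0, -20],
  ],
  rot=[
    [0, 0, 0],
    [0, 0, 0],
    [0, 0, 0],
    [0, 0, 0],
    [0, 0, 0],
    [0, 0, 0],
    [0, 0, 0],
  ],
  fingers=[0, 0, 0, 0, 0, 0, 0],
)

```text
time_s: 8.45
position: [0.421, 0.1485, 0.2738]
tcp_rot: [0.001, 0.774, 0.633, 0.002]
force: [-0.5, 0.9, -1.7]
width: 0.0157
gripper_force: 30.0
```

Run:
```python
from h import *
D=deckT(.4753,-.0743,-.101)
plan(at(D,[143,0,76]),tool(D,1)); print(at(D,[143,0,76]),cur()[0])
```

```text
rot [-24.77   1.14  -5.56] d cur [-198.1  194.2   54.8] d tgt [-216.1  134.7  122.9] t 8.45 F [-0.5  0.9 -1.7] w 0.015742921613302686
[ 0.57228624 -0.08412905  0.2193138 ] [0.42098886 0.14845877 0.2737634 ]
```

carry_out(
  dp=[
    [-33, 32.4, 0],
    [-33, 32.4, 0],
    [-33, 32.4, 0],
    [-33, 32.4, 0],
    [-33, 32.4, 0],
    [-33, 32.4, 0],
    [0, 0, 15],
    [0, 0, 0],
    [0, 0, 0],
    [0, 0, 0],
  ],
  rot=[
    [0, 0, 0],
    [0, 0, 0],
    [0, 0, 0],
    [0, 0, 0],
    [0, 0, 0],
    [-6.2, 0.3, -1.4],
    [-6.2, 0.3, -1.4],
    [-6.2, 0.3, -1.4],
    [-6.2, 0.3, -1.4],
    [0, 0, 0],
  ],
  fingers=[0, 0, 0, 0, 0, 0, 0, 0, 0, 0],
)

```text
time_s: 9.7
position: [0.5719, -0.0842, 0.2544]
tcp_rot: [0.159, 0.725, 0.655, 0.143]
force: [0.7, -0.7, -1.7]
width: 0.0158
gripper_force: 30.0
```

Run:
```python
from h import *
D=deckT(.4753,-.0743,-.101)
plan(at(D,[143,0,76]),tool(D,1))
m=robot.camera_model("wrist");im=robot.grab_frame("wrist");cv2.imwrite("pics/w3.png",im)
p,r,o=cur();print(p,r.as_quat())
for n in("scene","side"): cv2.imwrite(f"pics/{n}2.png",robot.grab_frame(n))
```

```text
rot [-0.28  0.01  0.02] d cur [  0.1 -14.4  32. ] d tgt [  0.1 -14.5  32. ] t 9.7 F [ 0.7 -0.7 -1.7] w 0.015847046400001594
[ 0.57271859 -0.08434108  0.25526833] [0.72462528 0.65504825 0.14343331 0.1589241 ]
```

View pics/w3.png

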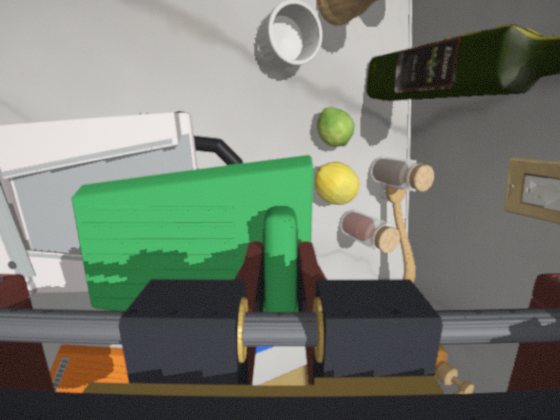

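The wrist view shows the deck's upper +y corner at (187,113), with its +y rail running left from there, and the held plate lying square over the way. I'll overlay the deck model to refine its pose.

Run:
```python
from h import *
m=robot.camera_model("wrist");im=cv2.imread("pics/w3.png")
big=cv2.resize(im[90:290,0:260],None,fx=3,fy=3,interpolation=cv2.INTER_CUBIC)
p=(.4753,-.0743,-.101)
def L(a,b,c):
    q=proj(m,dpts(p,np.linspace(a,b,20)));q=((q-[0,90]+.5)*3-.5).round().astype(np.int32);cv2.polylines(big,[q],False,c,1)
w=lambda x:47+.1228*x
L([-74,w(-74),0],[78,w(78),0],(0,0,255))
L([-74,w(-74)-5,12],[78,w(78)-5,12],(255,0,255))
L([86,75,0],[86,0,0],(255,0,0));L([-150,75,0],[86,75,0],(0,160,0))
L([78,75,13],[78,w(78)-5,13],(0,160,255));L([-74,75,13],[78,75,13],(0,160,255))
cv2.imwrite("pics/ov.png",big)
```

```text
(no output)
```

View pics/ov.png

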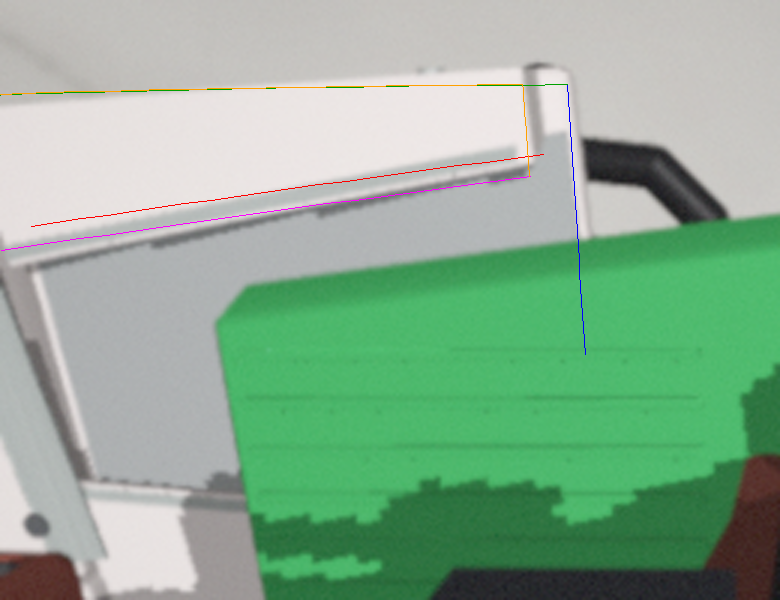

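Run:
```python
from h import *
m=robot.camera_model("wrist");w=lambda x:47+.1228*x
F=lambda u,v:np.array([(u+1)/3-.5,90+(v+1)/3-.5])
Ls=[([-74,w(-74)-5,12.5],[78,w(78)-5,12.5],[F(12,263),F(150,240),F(320,209),F(522,171)]),
    ([86,75,0],[86,0,0],[F(572,85),F(587,235)]),
    ([-150,75,13],[78,75,13],[F(3,106),F(200,89),F(410,72)])]
def res(p,use=(0,1,2)):
    o=[]
    for i in use:
        a,b,q=Ls[i]; c=proj(m,dpts(p,np.linspace(a,b,200)))
        for s in q:
            j=min(max(np.argmin(((c-s)**2).sum(1)),1),198); t=c[j+1]-c[j-1]; t/=np.hypot(*t); d=s-c[j]; o.append(t[0]*d[1]-t[1]*d[0])
    return np.array(o)
for use in((0,1,2),(0,1)):
    r=least_squares(res,[.4753,-.0743,-.101],args=(use,),diff_step=1e-4,x_scale=[.01,.01,.1]);print(r.x,res(r.x).round(2))
P=r.x; D=deckT(*P)
plan(at(D,[143,0,76]),tool(D,1))
print('fixed:',[ (proj(robot.camera_model(n),dpts(P,[[-150,75,15],[-150,-75,15],[86,75,0],[86,-75,0]]))).round(1).tolist() for n in("scene","side")])
# plate in hand check
p,rr,o=cur(); Tt=np.eye(4);Tt[:3,:3]=rr.as_matrix();Tt[:3,3]=p
# plate->tool: tool y = plate x, tool z=-plate z
def inhand(a,dx,dy,pit=0):
    Q=(PLx*1000-[48,0,16.2]); t=np.column_stack([Q[:,1],Q[:,0],-Q[:,2]]); t=t@R.from_euler('xyz',[pit,0,a]).as_matrix().T+[dy,dx,0]; return t/1000@rr.as_matrix().T+p
k=green(cv2.imread("pics/w3.png"));k[:, 330:]=0
im=cv2.imread("pics/w3.png");q=proj(m,inhand(0,0,0));print(q[[0,1,2,5,6,9,11]].round(1).tolist())
```

```text
[ 0.48013227 -0.07510532 -0.05232495] [-0.06  1.2   1.56  1.2  -0.11  0.48 -0.22 -1.13 -2.35]
[ 0.47958423 -0.07593163 -0.05908143] [-0.46  0.46  0.41 -0.42 -0.13  0.14 -0.76 -2.13 -3.84]
rot [-0.22  1.02 -2.14] d cur [  3.1 -12.9  34.5] d tgt [  2.9 -13.   34.5] t 9.85 F [-0.1 -0.6 -1.7] w 0.01594619627405202
fixed: [[[340.9, 238.0], [363.0, 220.9], [286.0, 196.7], [310.6, 182.8]], [[348.5, 220.9], [360.5, 190.0], [278.2, 180.9], [294.8, 152.3]]]
[[101.0, 305.4], [80.4, 183.8], [311.1, 154.4], [68.9, 197.2], [313.0, 166.6], [262.2, 217.6], [297.2, 217.6]]
```

carry_out(
  dp=[
    [3, -6, 10],
    [0, -7, 25],
    [0, 0, 15],
    [0, 0, 0],
  ],
  rot=[
    [0, 1, -2.1],
    [0, 0, 0],
    [0, 0, 0],
    [0, 0, 0],
  ],
  fingers=[0, 0, 0, 0],
)

```text
time_s: 10.35
position: [0.5833, -0.0818, 0.2028]
tcp_rot: [0.155, 0.711, 0.67, 0.146]
force: [-0.2, -0.3, -1.1]
width: 0.0159
gripper_force: 30.0
```

```bash
cat > ov.py <<'E'
from h import *
import sys
m=robot.camera_model("wrist");im=robot.grab_frame("wrist");cv2.imwrite("pics/%s.png"%sys.argv[1],im)
P=(.4797,-.0758,-.0585);D=deckT(*P)
p,rr,o=cur();print('deck coords of TCP',((p-D[:3,3])@D[:3,:3]*1000).round(1),'F deck',(np.array(o['force'])@D[:3,:3]).round(1),'t',o['time_s'])
print('rot err',(rr.inv()*tool(D,1)).as_rotvec(degrees=True).round(2))
big=cv2.resize(im[60:260,0:260],None,fx=3,fy=3,interpolation=cv2.INTER_CUBIC)
def L(Q,c):
    q=proj(m,Q);q=((q-[0,60]+.5)*3-.5).round().astype(np.int32);cv2.polylines(big,[q],False,c,1)
w=lambda x:47+.1228*x
LL=lambda a,b,c:L(dpts(P,np.linspace(a,b,20)),c)
LL([-74,w(-74),0],[78,w(78),0],(0,0,255));LL([-74,w(-74)-5,12.5],[78,w(78)-5,12.5],(255,0,255));LL([86,75,0],[86,0,0],(255,0,0))
Q=(PLx*1000-[48,0,16.2]); t=np.column_stack([Q[:,1],Q[:,0],-Q[:,2]])/1000@rr.as_matrix().T+p
L(t[[0,1,2]],(0,255,255));L(t[[4,5,6]],(255,255,0))
cv2.imwrite("pics/ov_%s.png"%sys.argv[1],big)
E
python3 ov.py w4
```

```text
deck coords of TCP [142.5   0.   59.5] F deck [-0.3  0.7 -0.5] t 10.4
rot err [-0.26  0.01 -0.05]
```

View pics/ov_w4.png

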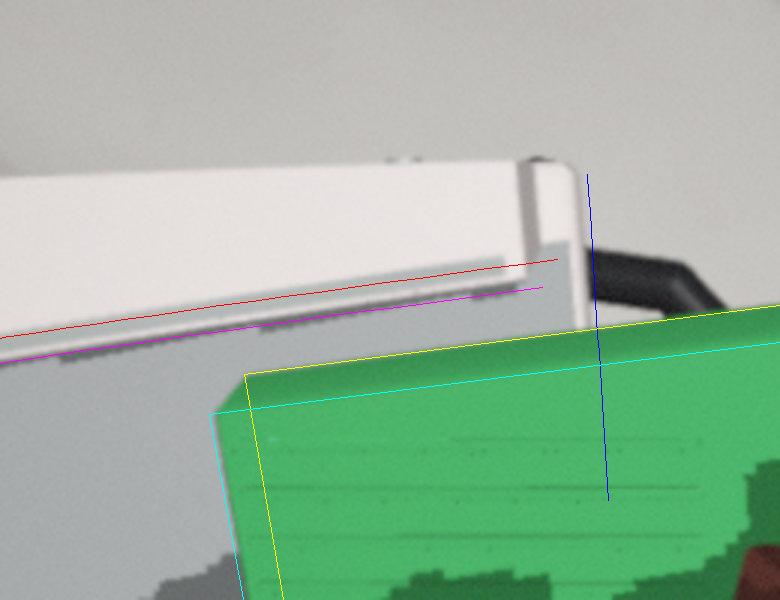

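The held plate matches its model, and the rail matches laterally and in yaw. The deck lies about 3 mm further down-slope, which doesn't matter here. I'll lower until contact.

carry_out(
  dp=[
    [0, 0, 12],
    [0, 0, 15],
    [0, 0, 9],
    [0, 0, 4],
    [0, 0, 1],
    [0, 0, 0],
  ],
  rot=[
    [-0.2, 0, 0],
    [0, 0, 0],
    [0, 0, 0],
    [0, 0, 0],
    [0, 0, 0],
    [0, 0, 0],
  ],
  fingers=[0, 0, 0, 0, 0, 0],
)

```text
time_s: 11.15
position: [0.6005, -0.083, 0.1676]
tcp_rot: [0.158, 0.711, 0.669, 0.149]
force: [-0.4, -0.2, -2.5]
width: 0.0158
gripper_force: 30.0
```

```bash
python3 ov.py w5
```

```text
deck coords of TCP [ 1.426e+02 -1.000e-01  1.930e+01] F deck [-0.6 -0.8 -1.2] t 11.2
rot err [ 0.07  0.04 -0.05]
```

carry_out(
  dp=[
    [0, 0, 1.5],
    [0, 0, 0.5],
    [0, 0, 0],
  ],
  rot=[
    [0, 0, 0],
    [0, 0, 0],
    [0, 0, 0],
  ],
  fingers=[0, 0, 0],
)

```text
time_s: 11.58
position: [0.6014, -0.0831, 0.1661]
tcp_rot: [0.158, 0.71, 0.669, 0.149]
force: [-1.5, 0.3, 1.8]
width: 0.0157
gripper_force: 30.0
```

carry_out(
  dp=[
    [0, 0, 1],
    [0, 0, 0],
  ],
  rot=[
    [0, 0, 0],
    [0, 0, 0],
  ],
  fingers=[0, 0],
)

```text
time_s: 11.82
position: [0.6018, -0.0832, 0.1657]
tcp_rot: [0.158, 0.71, 0.669, 0.149]
force: [-4.3, -0.5, 5.8]
width: 0.0158
gripper_force: 30.1
```

carry_out(
  dp=[
    [0, 0, 1],
    [0, 0, 0],
  ],
  rot=[
    [0, 0, 0],
    [0, 0, 0],
  ],
  fingers=[0, 0],
)

```text
time_s: 12.08
position: [0.6022, -0.0832, 0.1653]
tcp_rot: [0.158, 0.71, 0.669, 0.149]
force: [-6.0, 0.1, 7.0]
width: 0.0155
gripper_force: 30.2
```

carry_out(
  dp=[
    [0, -5, -0.5],
    [0, -12, 0],
    [0, -15, 0],
    [0, -15, 0],
    [0, -12, 0],
    [0, -8, 0],
    [0, -3, 0],
    [0, 0, 0],
  ],
  rot=[
    [0, 0, 0],
    [0, 0, 0],
    [0, 0, 0],
    [0, 0, 0],
    [0, 0, 0],
    [0, 0, 0],
    [0, 0, 0],
    [0, 0, 0],
  ],
  fingers=[0, 0, 0, 0, 0, 0, 0, 0],
)

```text
time_s: 13.08
position: [0.5396, -0.0794, 0.1371]
tcp_rot: [0.16, 0.71, 0.669, 0.15]
force: [-3.3, 0.5, 6.1]
width: 0.0159
gripper_force: 30.0
```

```bash
python3 ov.py w6
```

```text
deck coords of TCP [74.3 -0.1 17.3] F deck [ 0.1 -0.2  8. ] t 13.125
rot err [ 0.28  0.06 -0.05]
```

View pics/w6.png

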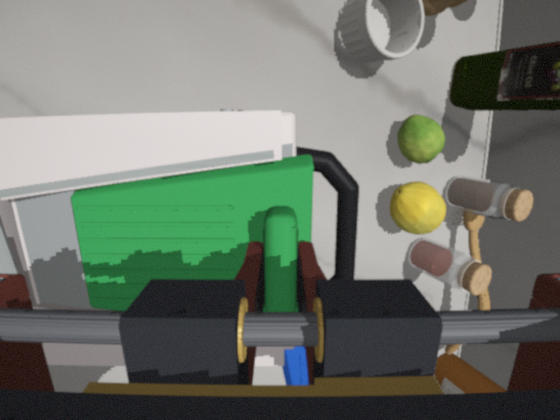

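The plate lies on the bed in the way, its +y edge just inside the rail (from (80,185) to (310,157)). I'll keep sliding.

carry_out(
  dp=[
    [0, -6, 0],
    [0, -6, 0],
    [0, -5, 0],
    [0, -3, 0],
    [0, 0, 0],
  ],
  rot=[
    [0, 0, 0],
    [0, 0, 0],
    [0, 0, 0],
    [0, 0, 0],
    [0, 0, 0],
  ],
  fingers=[0, 0, 0, 0, 0],
)

```text
time_s: 13.75
position: [0.5221, -0.0779, 0.1289]
tcp_rot: [0.16, 0.71, 0.669, 0.151]
force: [0.2, 1.9, 7.6]
width: 0.0154
gripper_force: 30.0
```

carry_out(
  dp=[
    [0, -2, 0],
    [0, -2, 0],
    [0, 0, 0],
  ],
  rot=[
    [0, 0, 0],
    [0, 0, 0],
    [0, 0, 0],
  ],
  fingers=[0, 0, 0],
)

```text
time_s: 14.12
position: [0.5188, -0.0773, 0.1273]
tcp_rot: [0.16, 0.71, 0.669, 0.151]
force: [1.5, 3.2, 7.1]
width: 0.0155
gripper_force: 30.0
```

carry_out(
  dp=[
    [1, -1, 0],
    [0.3, -2, 0],
    [0, 0, 0],
  ],
  rot=[
    [0, 0, 0],
    [0, 0, 0],
    [0, 0, 0],
  ],
  fingers=[0, 0, 0],
)

```text
time_s: 14.5
position: [0.5162, -0.0768, 0.1261]
tcp_rot: [0.161, 0.71, 0.669, 0.15]
force: [2.5, -1.3, 6.5]
width: 0.0161
gripper_force: 30.0
```

```bash
python3 ov.py w7
```

```text
deck coords of TCP [48.3  1.1 17.3] F deck [ 4.7 -1.   5. ] t 14.55
rot err [ 0.41  0.08 -0.01]
```

carry_out(
  dp=[
    [0, -1.5, 0],
    [0, -1.5, 0],
    [0, 0, 0],
  ],
  rot=[
    [0.3, 0, 0],
    [0, 0, 0],
    [0, 0, 0],
  ],
  fingers=[0, 0, 0],
)

```text
time_s: 14.92
position: [0.514, -0.0765, 0.1251]
tcp_rot: [0.159, 0.71, 0.67, 0.149]
force: [5.8, 0.0, 5.3]
width: 0.0159
gripper_force: 30.1
```

```bash
python3 ov.py w8
```

```text
deck coords of TCP [45.9  1.3 17.4] F deck [ 6.4 -0.2  3.2] t 14.975
rot err [0.19 0.07 0.01]
```

carry_out(
  dp=[
    [0, -1.5, 0],
    [0, -1.5, 0],
    [0, 0, 0],
  ],
  rot=[
    [0, 0, 0],
    [0, 0, 0],
    [0, 0, 0],
  ],
  fingers=[0, 0, 0],
)

```text
time_s: 15.35
position: [0.5138, -0.0765, 0.1251]
tcp_rot: [0.162, 0.71, 0.669, 0.152]
force: [24.0, -1.7, -0.7]
width: 0.016
gripper_force: 30.1
```

```bash
python3 ov.py w9
```

```text
deck coords of TCP [45.7  1.3 17.4] F deck [ 21.2  -0.4 -10.4] t 15.4
rot err [ 0.59  0.07 -0.01]
```

carry_out(
  dp=[
    [0, 1.5, 0],
    [0, 0, 0],
    [0, 0, 0],
    [0, 0, 0],
    [0, 0, 0],
  ],
  rot=[
    [0, 0, 0],
    [0, 0, 0],
    [0, 0, 0],
    [0, 0, 0],
    [0, 0, 0],
  ],
  fingers=[0, 0.35, 0.35, 0.35, 0.35],
)

```text
time_s: 16.02
position: [0.5099, -0.0763, 0.1206]
tcp_rot: [0.155, 0.711, 0.67, 0.146]
force: [-0.2, -0.0, -0.2]
width: 0.0308
gripper_force: 0.0
```

```bash
python3 ov.py w10
python3 - <<'E'
from h import *
for n in("scene","side"): cv2.imwrite(f"pics/{n}3.png",robot.grab_frame(n))
E
```

```text
deck coords of TCP [40.4  1.3 15. ] F deck [ 0.3  0.1 -0.5] t 16.075
rot err [-0.32  0.02 -0.06]
```

View pics/w10.png

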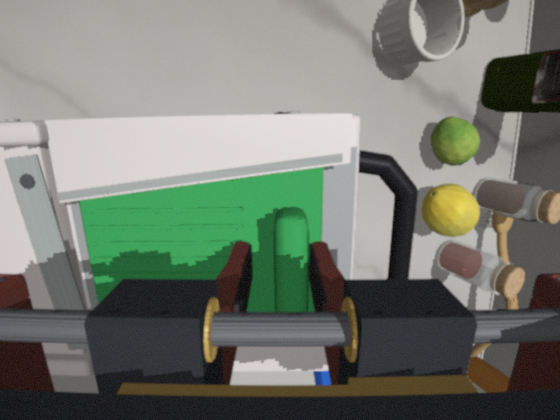

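Fingers are open and the plate sits between the rails, wide end at about x=325 and bed end at about x=356. I'll check numerically whether it is home or a few mm short.

Run:
```python
from h import *
m=robot.camera_model("wrist");im=cv2.imread("pics/w10.png");
for v in(190,215,230):
    r=im[v-1:v+2].mean(0).astype(int); g=r.max(1)-r.min(1)
    print(v,'L',[(u,r[u].tolist()) for u in range(54,100,2)]); print('R',[(u,r[u].tolist()) for u in range(318,368,2)])
P0=np.array((.4797,-.0758,-.0585))
for s in(0,-.003,-.005):
    P=P0+[s,0,0]
    Q=[[86,y,0] for y in(20,0)]+[[78,61,0],[78,56,12.5]]+[[65,20,0],[65,15,12],[-65,20,0],[-65,15,12],[-78,20,15],[-78,20,0],[-78,0,0]]
    print(s,proj(m,dpts(P,Q)).round(1).tolist())
```

```text
190 L [(54, [142, 142, 148]), (56, [159, 161, 167]), (58, [202, 204, 209]), (60, [204, 206, 211]), (62, [201, 203, 208]), (64, [199, 201, 205]), (66, [197, 200, 204]), (68, [197, 198, 203]), (70, [190, 191, 195]), (72, [187, 189, 191]), (74, [186, 187, 190]), (76, [177, 179, 179]), (78, [175, 177, 177]), (80, [172, 173, 173]), (82, [172, 173, 170]), (84, [168, 169, 167]), (86, [167, 168, 164]), (88, [167, 168, 164]), (90, [166, 168, 163]), (92, [164, 166, 162]), (94, [166, 168, 163]), (96, [165, 166, 161]), (98, [164, 167, 162])]
R [(318, [95, 168, 67]), (320, [94, 165, 66]), (322, [120, 164, 104]), (324, [167, 170, 161]), (326, [170, 169, 166]), (328, [170, 169, 166]), (330, [171, 170, 167]), (332, [170, 169, 166]), (334, [172, 171, 168]), (336, [172, 171, 167]), (338, [171, 170, 167]), (340, [171, 170, 167]), (342, [171, 170, 168]), (344, [171, 170, 167]), (346, [171, 170, 167]), (348, [172, 171, 168]), (350, [170, 169, 166]), (352, [172, 171, 167]), (354, [181, 181, 181]), (356, [196, 198, 202]), (358, [182, 185, 188]), (360, [180, 183, 186]), (362, [180, 183, 186]), (364, [179, 1
[... 2103 characters left out ...]
 (354, [194, 195, 201]), (356, [183, 186, 189]), (358, [182, 186, 187]), (360, [183, 187, 189]), (362, [184, 188, 189]), (364, [184, 187, 189]), (366, [184, 188, 189])]
0 [[359.5, 218.9], [357.3, 251.4], [349.5, 145.8], [353.9, 157.8], [322.8, 218.8], [325.1, 234.2], [97.9, 218.5], [87.7, 233.5], [60.0, 226.5], [76.5, 218.4], [82.1, 250.3]]
-0.003 [[355.2, 219.8], [353.1, 252.6], [344.9, 146.3], [349.0, 158.4], [318.2, 219.8], [320.3, 235.4], [92.3, 219.4], [81.7, 234.6], [53.8, 227.5], [70.8, 219.3], [76.6, 251.4]]
-0.005 [[352.4, 220.4], [350.3, 253.3], [341.8, 146.6], [345.7, 158.8], [315.2, 220.4], [317.1, 236.1], [88.5, 220.0], [77.6, 235.3], [49.6, 228.2], [67.0, 219.9], [72.9, 252.1]]
```

carry_out(
  dp=[
    [0, -2, 0],
    [0, -2, 0],
    [0, -1.5, 0],
    [0, -1.5, 0],
    [0, 0, 0],
    [0, 0, 0],
  ],
  rot=[
    [0, 0, 0],
    [0, 0, 0],
    [0, 0, 0],
    [0, 0, 0],
    [0, 0, 0],
    [0, 0, 0],
  ],
  fingers=[0.35, 0.35, 0.35, 0.35, 0.35, 0.35],
)

```text
time_s: 16.92
position: [0.5074, -0.0763, 0.1211]
tcp_rot: [0.16, 0.71, 0.669, 0.15]
force: [19.5, -2.1, -2.6]
width: 0.0314
gripper_force: 8.4
```

```bash
python3 ov.py w11; python3 -c "
from h import *
print(cur()[2]['width'])"
```

```text
deck coords of TCP [38.2  1.1 16.5] F deck [ 16.1   0.3 -11.1] t 16.975
rot err [ 0.34  0.07 -0.04]
0.03059626669584491
```

carry_out(
  dp=[
    [0, 5, 0],
    [0, 0, 2],
    [0, 0, 0],
    [0, -3, 1],
    [0, -2, 1.5],
    [0, -1.5, 1.5],
    [0, 0, 0],
    [0, 0, 0],
  ],
  rot=[
    [0, 0, 0],
    [0, 0, 0],
    [0, 0, 0],
    [0, 0, 0],
    [0, 0, 0],
    [0, 0, 0],
    [0, 0, 0],
    [0, 0, 0],
  ],
  fingers=[0.35, 0.35, 0.35, 0.35, 0.35, 0.35, 0.35, 0.35],
)

```text
time_s: 17.98
position: [0.5088, -0.0763, 0.1183]
tcp_rot: [0.161, 0.71, 0.669, 0.151]
force: [7.8, 0.5, 13.5]
width: 0.0308
gripper_force: 14.7
```

```bash
python3 ov.py w12; python3 -c "
from h import *
print(cur()[2]['width'])"
```

```text
deck coords of TCP [38.3  1.2 13.4] F deck [12.7  0.8  9. ] t 18.025
rot err [ 0.49  0.08 -0.02]
0.030613545964818016
```

carry_out(
  dp=[
    [0, -1.5, 0],
    [0, -1, 0.5],
    [0, 0, 0],
    [0, 0, 0],
  ],
  rot=[
    [0, 0, 0],
    [0, 0, 0],
    [0, 0, 0],
    [0, 0, 0],
  ],
  fingers=[0.35, 0.35, 0.35, 0.35],
)

```text
time_s: 18.52
position: [0.5087, -0.0763, 0.1185]
tcp_rot: [0.163, 0.709, 0.669, 0.153]
force: [18.0, 0.8, 10.8]
width: 0.0307
gripper_force: 17.9
```

```bash
python3 ov.py w13
```

```text
deck coords of TCP [38.3  1.2 13.5] F deck [21.2  1.4  2.2] t 18.575
rot err [ 0.83  0.09 -0.02]
```

carry_out(
  dp=[
    [0, 6, -4],
    [0, 1.5, -2],
    [0, 0, 0],
    [0, 0, -10],
    [0, 0, -30],
    [0, 0, -30],
    [0, 0, -30],
    [0, 0, 0],
  ],
  rot=[
    [0, 0, 0],
    [0, 0, 0],
    [0, 0, 0],
    [0, 0, 0],
    [0, 0, 0],
    [0, 0, 0],
    [0, 0, 0],
    [0, 0, 0],
  ],
  fingers=[0.5, 0.5, 0.5, 0.5, 0.5, 0.5, 0.5, 0.5],
)

```text
time_s: 19.58
position: [0.4658, -0.0739, 0.2133]
tcp_rot: [0.158, 0.711, 0.669, 0.148]
force: [-0.6, 0.2, 0.2]
width: 0.0439
gripper_force: 0.0
```

```bash
python3 ov.py w14
python3 - <<'E'
import cv2
im=cv2.imread("pics/w14.png");cv2.imwrite("pics/w14b.png",cv2.resize(im[100:340,30:430],None,fx=2,fy=2,interpolation=cv2.INTER_CUBIC))
E
```

```text
deck coords of TCP [ 38.3   1.2 115.6] F deck [-1.   0.3 -0.9] t 19.625
rot err [-0.16  0.07 -0.05]
```

View pics/w14b.png

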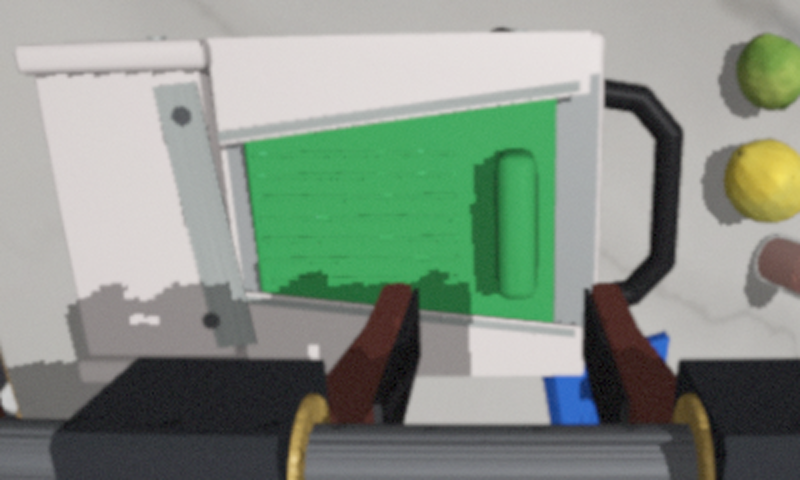

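The plate fills the way and touches both rails. As a last check I fit its pose from its own top corners and compare the landmarks with the bed end and table.

Run:
```python
from h import *
m=robot.camera_model("wrist");im=cv2.imread("pics/w14.png")
k=green(im); 
def edge(v,a,b,f):
    r=cv2.GaussianBlur(im,(1,5),0)[v,:, :].astype(float); s=r[:,1]-r[:,2] if f=='g' else r.mean(1)
    d=np.abs(np.diff(s)); return [(u+.5,round(d[u])) for u in range(a,b) if d[u]>6 and d[u]>=d[u-1] and d[u]>=d[u+1]]
for v in(170,190,210,230):
    print(v,'plate',edge(v,140,170,'g'),edge(v,300,312,'g'),'wall',edge(v,125,160,'i'),'bed end',edge(v,314,335,'i'))
F=lambda u,v:((u+.5)/2-.5+30,(v+.5)/2-.5+100)
C=[([65,50,12],F(556,99)),([65,-50,12],F(553,322)),([-65,34,12],F(246,144)),([-65,-34,12],F(261,293))]
def T(p): 
    A=np.eye(4);A[:3,:3]=(R.from_euler('z',p[3])*R.from_euler('y',-25,degrees=True)).as_matrix();A[:3,3]=p[:3];return A
pj=lambda p,Q:proj(m,np.array(Q)/1000.@T(p)[:3,:3].T+T(p)[:3,3])
r=least_squares(lambda p:(pj(p,[c[0] for c in C])-[c[1] for c in C]).ravel(),[.4777,-.0758,.09,-.0585],x_scale=[.01,.01,.01,.1],diff_step=1e-5)
print(r.x.round(4),r.fun.round(2))
for nm,x,z in(("wide",65,12),("narrow",-65,12),("bedend",86,0),("wall",-78,0),("walltop",-78,15)): print(nm,pj(r.x,[[x,y,z] for y in(30,10,-10)]).round(1).tolist())
```

```text
170 plate [(151.5, 11), (152.5, 11), (154.5, 7), (158.5, 7)] [(307.5, 35)] wall [(133.5, 15), (139.5, 14), (154.5, 9)] bed end [(328.5, 14), (330.5, 11)]
190 plate [(153.5, 45)] [(306.5, 38)] wall [(138.5, 14), (141.5, 29), (144.5, 21), (152.5, 36)] bed end [(327.5, 12)]
210 plate [(156.5, 47)] [(306.5, 46)] wall [(142.5, 15), (144.5, 36), (147.5, 25), (155.5, 34)] bed end [(327.5, 15), (329.5, 11)]
230 plate [(158.5, 45)] [(306.5, 44)] wall [(127.5, 16), (148.5, 18), (150.5, 17), (158.5, 22)] bed end [(326.5, 16), (328.5, 9)]
[ 0.4782 -0.0755  0.0842 -0.044 ] [-0.47  0.    0.01  0.66 -0.53 -0.74  1.07  0.12]
wide [[307.1, 173.4], [306.9, 196.7], [306.7, 219.2]]
narrow [[152.8, 175.7], [155.5, 198.7], [158.2, 220.9]]
bedend [[330.1, 170.9], [329.5, 193.3], [328.9, 214.9]]
wall [[143.4, 173.6], [146.2, 195.7], [148.9, 217.0]]
walltop [[136.2, 176.6], [139.2, 199.8], [142.3, 222.1]]
```

Landmarks agree with the plate being home within about 0.7 mm (3 mm short would show as 3.5 px). I'm handing in.

```bash
python3 -c "
from cell import robot
print(robot.hand_in())"
```

```text
the job is handed in; nothing more can be done
None
```

The green slicing plate is in the mandoline's way, home to within about 0.7 mm by camera. It stayed put under two more pushes of about 16 and 21 N. I let go of it, backed the gripper clear and handed the job in at about 20 s; I moved nothing else, and no verdict was returned.

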